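# Open the contact grill out flat and switch it on

### The arm

A 7-joint arm with a two-finger parallel gripper is mounted at the origin on a cart in front of the work surface, level with it; the furniture and walls round the work are solid. World frame = base frame: x ahead of the robot, y to its left, z up, the work surface at z = 0. Lengths are in m, angles in rad, forces in N, time in s.
With the tool pointing down it reaches from about 0.425 to 0.925 m from the base axis. Payload 6.8 kg.
Tool frame: the origin (TCP) lies at the very end of the fingers, on their centre line; the grasp point (between the pads) lies 19 mm behind it; z points along the fingers, y is the line along which they close (so a half turn about z gives the same grasp; the last joint's range is limited). The gripper opens to 85 mm and grips with 20 to 120 N. Pads are 22 mm wide; open, the fingers measure 114 mm over their backs; the gripper's body (76 mm by 85 mm) begins 54 mm behind the grasp point. The pads swing forward as they close: fully open they stand 13 mm farther back than shut.
Start: joints at [1.15, 0.477, 0.022, 1.555, -0.011, 1.109, -0.083], TCP at [0.208, -0.642, 0.231] pointing down, gripper open.
Joint ranges: [-2.96, 2.96], [-0.34, 2.1], [-1.41, 1.46], [0.24, 2.44], [-1.37, 4.51], [0.17, 1.92], [-2.96, 2.96]. Speed limits (rad/s): [2.39, 2.39, 3.14, 3.14, 3.14, 3.14, 3.14].

### API

Orientations are given as a rotation vector (axis times angle).
In Python, from bench import get_obs, viewer, r gives the robot as it stands. The module is installed in compiled form; this text tells all that it offers.
- The arm moves only by the tool play_rows, never from a script. Its argument "commands" is a list that holds one entry, the list of rows, each a list of 5 numbers: the gripper's target within -1 to 1 (shut at 1, half-way at 0, fully open at -1), then the shift along the tool's x, y, z scaled (see below), then the turn about the tool's z scaled (see below). A call has 1 to 12 rows; each row is the pose to reach, as a shift and turn from the pose commanded when the call began, along the tool's axes at that moment; what a row does not reach only later rows make up. The controller multiplies each number of a shift by 0.2 m and each number of a turn by pi/2 rad. A row lasts 1/12 s, in which the tool goes at most 41.7 mm and 7.16 degrees, less where a joint would pass 70% of its speed; a pose out of reach is approached as far as the arm can. A call with a number of a shift or a turn outside -1 to 1 is refused whole. A call with a gripper value outside its range is refused whole. The fingers move at their own pace and stop on an object; "grip_force" is the grip in N (left out, the last holds). Time passes only in rows, so rows that repeat a pose let the fingers close. It gives the time, the measured TCP pose, the force, the opening and the grip force at its end, in the units of the state.
- get_obs(): the state, without advancing time (a new reading comes with each control period).
- viewer.grab_frame(name): name is "side" or "top"; returns a dict with "pixels" (384x512x3 uint8, red, green, blue), "fovy" (degrees; the focal length in pixels is half the picture's height over the tangent of half this angle, whatever the lens; pixels are square), "cx", "cy" (the principal point, pixels), "distortion" ([k1, k2, p1, p2, k3] as OpenCV has them; the pictures are not rectified), "world_to_cam" (4x4, takes a point from world to camera coordinates). Camera axes: x right, y up, looking along -z (the intrinsics and any distortion apply to the point x, -y, -z); pixel columns grow to the right and rows downward; lengths in m; the calibration is good to about 2 mm. A picture is of the moment at which its call begins. There is no depth.
- r.hand_in(): hands the job in; it is judged then, once.
Trained networks look in a picture, given as the dict that the camera call returned (one of the last four; its "shot" number tells which), for a name from the list of things; names that differ only in an ending like _2 or _b are one class to them, and where a whole thing is asked for, a point or a joint stands for the part that bears it (a point fixed in the world has none). Each returns a list of dicts, best first, with "score" (0 to 1); they miss things now and then, are a little off and sometimes report something else, mostly with a low value. They report only what shows in the picture. A call takes as long as a camera call.
- viewer.trace(picture, thing): "pixels" (384x512 bool, what is visible of it) and "rect" ([left, top, right, bottom] in pixels, round what is visible of it).
The state is a dict: "clock": time; "joints": joint angles; "qvel": joint speeds; "tau": joint torques, N m; "tcp_pos": TCP position; "orientation": TCP orientation; "contact_force": force on the tool from outside, world axes, zero at the start; "moment": the same for the moment, N m; "grip_width": finger opening in m; "gripper_force": force on a finger pad.
Only numpy, scipy, OpenCV 4.12 (cv2) and the standard library are available. Lean on these libraries where they do the work, as an engineer would, in place of code of your own. Each camera call takes 0.05 s, during which the arm holds its last target. There are 200 camera calls.

### The job

Using only a fingertip or the outside of the fingers, never gripping anything, open the closed contact grill out flat and switch it on. Push the lock slide on the grill's front ledge all the way across, away from the handle side, to free the upper plate; then push the plate up and over its hinge and ease it down, without a bang, until it lies completely flat beside the base; only then press the round power button on the ledge all the way down, where it stays. Leave the tongs, shaker, pepper mill and tomato where they are.

Things in the scene. Friction and masses are not known exactly. Their poses are not given: they have to be found in the camera images.
- grill: Black and steel contact grill, fixed. Origin: centre of the base's underside, z = 0; x away from the robot's side, y toward the handle, z up (yaw varies). Base 190 (x) x 150 (y) mm. Closed, the upper plate (x -95..95, y -73..75) tops out at z = 106 mm. A control ledge on the -x side (x -155..-91, y -75..75, flat top at z = 51 mm) carries lock and power button.
- hinge_mid (a point): middle of the hinge (spine) of the upper plate, on the hinge axis; the axis is parallel to the grill's x. In the grill frame: x = 0, y = -83, z = 53 mm. Opened flat, the plate lies at y = -241 to -93 mm, z = 0 to 52 mm of the grill frame, ribbed side up.
- grill_lid (a joint): angle of the upper plate, rad: 0 closed, pi/2 upright, pi (its stop) flat on the other side; it turns from the grill's +y up and over to -y. About 0.5 kg on a stiff hinge (0.6 N m friction, weight at most 0.5 N m): it stays at any angle it is left; lifting takes 5 to 6 N at the handle. While locked it opens no more than 0.07 rad.
- handle_mid (a point): middle of the upper plate's handle bar, on the bar's axis: a round black bar 19 mm thick, parallel to the grill's x, 108 mm long between the two arms that join it to the plate, 33 mm clear of the plate. Closed: y = 118, z = 73 mm in the grill frame, 63 mm of free height below the bar. It turns with the plate, 202 mm from the hinge axis. Flat open: y = -284, z = 33 mm.
- grill_lock (a joint): travel of the lock slide, m: 0 locked (its steel tongue over a catch on the upper plate), 0.025 fully open at its stop. It slides along the grill's -y and stays where it is left; 1.2 N of friction.
- lock_knob (a point): top centre of the lock slide's black block, 20 mm above the ledge; the block is 20 x 20 mm, 19 mm high with upright sides; a flat steel tongue 18 mm wide reaches from it 29 mm toward the grill's +x. At travel 0: x = -128, y = 38, z = 71 mm in the grill frame.
- grill_power (a joint): travel of the power button, m: 0 up, 0.006 all the way down. It needs 3 N and stays where it is pushed.
- power_top (a point): centre of the top of the round steel power button, 26 mm across, on the ledge; x = -125, y = -44 mm in the grill frame; when up, its top is at z = 61.5 mm, 10 mm above the ledge.
- tongs: steel serving tongs lying flat, 175 x 28 x 16 mm, origin at the centre of the underside; to be left alone
- shaker: small shaker with a grey cap, 44 mm across, 90 mm high, origin at the centre of the underside; to be left alone
- pepper_mill: white mill with a dark grey head, 74 mm across, 158 mm high, origin at the centre of the underside; to be left alone
- tomato: red tomato, 77 mm across, 72 mm high, origin at the centre of the underside; to be left alone

How it is judged:
By the outcome, as a careful person would: the job done as asked, in the order asked, and still so for the second after the job is handed in, with the robot touching nothing.
It also fails if it takes over 67 s, if anything falls off the work surface, if the arm or the gripper's body presses on something with over 40 N, if the wrist force passes 120 N, or if a joint passes its speed limit or range.

## Working session

There is one attempt and no reset: what is moved stays moved. The work goes in short steps, Python scripts to look and compute and a tool call to move; the robot and the scene stay as the last step left them, time stands still between calls to the robot, and variables do not carry over. Pictures are saved under pics/ and viewed, at most 10 in all, crops included, and the job is handed in when it is done.

Besides the shell and the picture viewer there is one more tool, called by a JSON object that holds its "fn" and its "kwargs", one argument or row to a line. play_rows: Moves the arm, as the interface text tells. Shifts and turns lie within -1 to 1; 1 stands for 0.2 m of shift or pi/2 rad of turn. Its arguments: {"type":"object","properties":{"commands":{"type":"array","items":{"type":"array","items":{"type":"array","items":{"type":"number","minimum":-1,"maximum":1}}}},"grip_force":{"type":"number"}},"required":["commands"]}

```bash
mkdir -p pics; cat > h.py <<'E'
import numpy as np, cv2
from bench import get_obs, viewer, r
from scipy.spatial.transform import Rotation as R
def K(f):
    F=f["pixels"].shape[0]/2/np.tan(np.radians(f["fovy"])/2)
    return np.array([[F,0,f["cx"]],[0,F,f["cy"]],[0,0,1.]])
def proj(f,P):
    P=np.atleast_2d(P); c=(np.c_[P,np.ones(len(P))]@f["world_to_cam"].T)[:,:3]*[1,-1,-1]
    return cv2.projectPoints(c,np.zeros(3),np.zeros(3),K(f),np.array(f["distortion"],float))[0][:,0]
def ray(f,uv):
    u=cv2.undistortPoints(np.array([[uv]],float),K(f),np.array(f["distortion"],float))[0,0]
    W=np.linalg.inv(f["world_to_cam"]); d=W[:3,:3]@[u[0],-u[1],-1]; return W[:3,3],d
def onz(f,uv,z):
    o,d=ray(f,uv); return o+d*(z-o[2])/d[2]
def save(f,n): cv2.imwrite("pics/"+n,f["pixels"][:,:,::-1])
E
python3 - <<'E'
from h import *
o=get_obs(); print(o["tcp_pos"],o["orientation"],o["clock"])
print(R.from_rotvec(o["orientation"]).as_matrix().round(3))
ims=[]
for n in("side","top"):
    f=viewer.grab_frame(n); save(f,n+"0.png"); ims.append(f["pixels"])
    print(n,np.linalg.inv(f["world_to_cam"])[:3,3])
    for t in("grill","grill_lock","lock_knob","power_top","handle_mid","tongs","shaker","pepper_mill","tomato"):
        q=viewer.trace(f,t)
        for d in q[:1]:
            ys,xs=np.nonzero(d["pixels"]); c=(xs.mean(),ys.mean())
            print(t,round(d["score"],2),d["rect"],np.round(c,1),onz(f,c,{"lock_knob":.06,"power_top":.06,"handle_mid":.073}.get(t,.03)).round(3))
E
```

```text
[ 0.20750282 -0.64168291  0.23033039] [-3.10147326e+00 -4.89057096e-01  6.57169018e-04] 0.0
[[ 0.951  0.308 -0.001]
 [ 0.308 -0.951  0.002]
 [-0.    -0.002 -1.   ]]
side [0.34510844 1.07065057 1.01075248]
grill 0.75 [152.8, 221.3, 299.9, 280.8] [249.4 252.4] [0.554 0.178 0.03 ]
grill_lock 0.61 [279.7, 254.6, 294.5, 259.9] [287.3 257.3] [0.448 0.175 0.03 ]
lock_knob 0.6 [278.0, 255.2, 292.0, 261.6] [286.8 257.2] [0.446 0.202 0.06 ]
power_top 0.54 [284.8, 235.1, 294.3, 239.2] [287.7 237.6] [0.455 0.128 0.06 ]
handle_mid 0.88 [206.1, 219.2, 280.3, 283.9] [242.  248.6] [0.567 0.207 0.073]
tongs 0.75 [274.7, 138.9, 323.8, 150.3] [297.  146.4] [ 0.498 -0.365  0.03 ]
shaker 0.53 [220.0, 140.1, 231.4, 164.0] [225.2 150.1] [ 0.746 -0.29   0.03 ]
pepper_mill 0.64 [240.3, 104.9, 258.3, 148.9] [249.2 127.4] [ 0.695 -0.456  0.03 ]
tomato 0.79 [276.9, 312.5, 308.6, 343.5] [290.2 326.7] [0.405 0.397 0.03 ]
top [0.42847364 0.01457174 1.53657961]
grill 0.89 [174.2, 163.2, 237.8, 239.2] [207.5 200.2] [0.547 0.193 0.03 ]
power_top 0.54 [222.9, 222.4, 228.7, 227.3] [226.2 225.1] [0.454 0.122 0.06 ]
handle_mid 0.86 [170.8, 163.9, 240.8, 223.9] [205.4 193.3] [0.569 0.196 0.073]
pepper_mill 0.55 [355.8, 158.9, 381.8, 173.0] [366.3 164.4] [ 0.674 -0.4    0.03 ]
tomato 0.75 [141.3, 229.2, 161.0, 252.5] [151.8 239.9] [0.404 0.398 0.03 ]
```

View pics/side0.png

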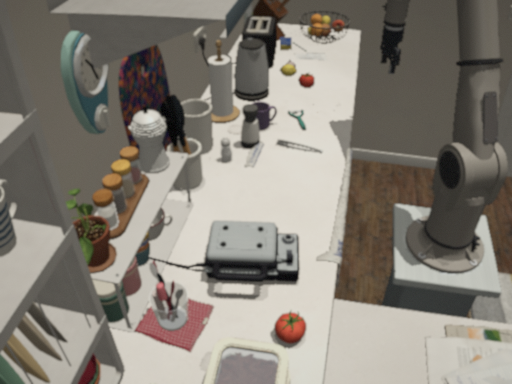

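View pics/top0.png

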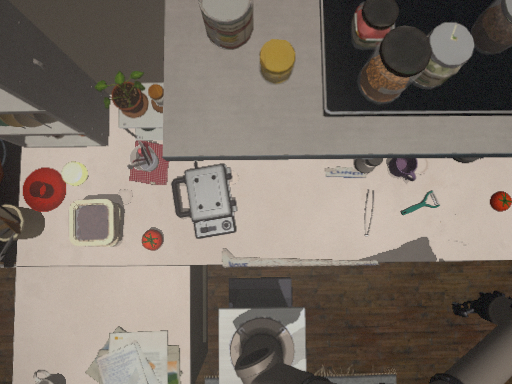

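Both pictures show the closed grill with its handle toward +y (the left side in the top view) and the ledge facing the robot. I'll enlarge both views and overlay an initial pose.

```bash
cat >> h.py <<'E'
def G(p,pose):
    x,y,t=pose; p=np.atleast_2d(p)/1000.; c,s=np.cos(t),np.sin(t)
    return np.c_[x+c*p[:,0]-s*p[:,1],y+s*p[:,0]+c*p[:,1],p[:,2]]
PTS=np.array([[-128,38,71],[-125,-44,61.5],[-155,-75,51],[-155,75,51],[-95,-73,106],[95,-73,106],[95,75,106],[-95,75,106],[-54,118,73],[54,118,73]],float)
def crop(f,c,w,h,s): 
    x0,y0=c; return cv2.resize(f["pixels"][y0:y0+h,x0:x0+w,::-1],None,fx=s,fy=s,interpolation=cv2.INTER_CUBIC)
E
python3 - <<'E'
from h import *
pose=(.573,.172,.08)
out=[]
for n,c in(("side",(196,205)),("top",(160,150))):
    f=viewer.grab_frame(n); s=5
    im=crop(f,c,110,100,s).copy()
    raw=cv2.resize(im,(400,364)).copy()
    uv=(proj(f,G(PTS,pose))-c+.5)*s
    for i,p in enumerate(uv): cv2.circle(im,tuple(int(v) for v in p),3,(0,0,255),-1); cv2.putText(im,str(i),tuple(int(v) for v in p),0,.5,(0,255,0),1)
    out.append(np.vstack([cv2.resize(im,(400,364))])); out.append(raw)
a=np.hstack([out[0],out[2]]);cv2.imwrite("pics/fit1.png",a)
E
```

```text
(no output)
```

View pics/fit1.png

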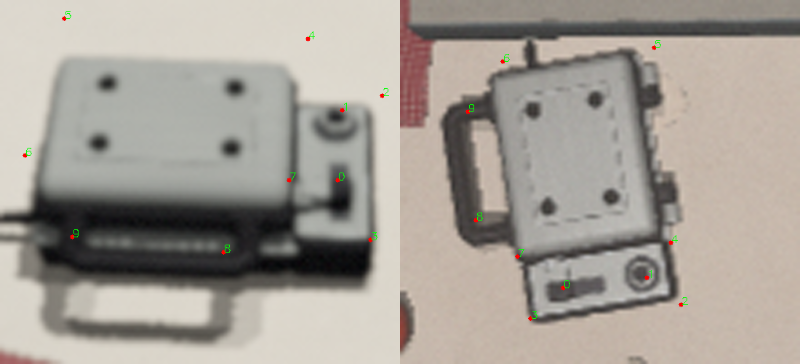

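The overlay guess is a few mm off. The true corners are clear: the ledge at (531,319) and (677,296) in the top view, and the lid corners. I'll fit the pose to the pixels I read there.

```bash
python3 - <<'E'
from h import *
from scipy.optimize import least_squares
k=110/400
S={5:(64,60),4:(293,69),7:(296,205),6:(38,196),1:(336,118),3:(370,240),2:(372,106)}
T={3:(131,319),2:(277,296),5:(236,50),6:(92,74),7:(118,256),4:(257,234),1:(241,272)}
fs={n:viewer.grab_frame(n) for n in("side","top")}
obs=[("side",(196,205),S),("top",(160,150),T)]
def res(p,sel=obs):
    return np.concatenate([(proj(fs[n],G(PTS[list(D)],p))-(np.array(list(D.values()))*k+c-.5)).ravel() for n,c,D in sel])
for sel in(obs,obs[:1],obs[1:]):
    q=least_squares(res,(.573,.172,.1),args=(sel,),loss="soft_l1",x_scale=(.01,.01,.1))
    print(q.x.round(4)); print(res(q.x,sel).reshape(-1,2).round(1).tolist())
q=least_squares(res,(.573,.172,.1),loss="soft_l1",x_scale=(.01,.01,.1)).x
print(G(PTS,q).round(4))
out=[]
for n,c,D in obs:
    s=5;im=crop(fs[n],c,80 if 0 else 110,100,s).copy()
    for p in (proj(fs[n],G(PTS,q))-c+.5)*s: cv2.circle(im,tuple(int(v) for v in p),3,(0,0,255),-1)
    out.append(cv2.resize(im,(400,364)))
cv2.imwrite("pics/fit2.png",np.hstack(out))
E
```

```text
[0.5721 0.1896 0.1663]
[[-3.9, -5.5], [1.3, -6.1], [0.0, -4.0], [-3.3, -3.8], [-0.3, -0.5], [2.0, 1.2], [0.1, -2.1], [-1.1, 1.4], [-0.3, 0.4], [-2.5, -1.7], [-4.1, -1.0], [-2.6, 2.0], [0.9, 0.6], [-0.5, 0.3]]
[0.5693 0.2012 0.1895]
[[-4.8, -2.0], [1.0, -3.7], [1.0, -1.2], [-3.0, 0.3], [-0.3, 1.8], [3.1, 3.7], [-0.2, 0.0]]
[0.5748 0.1826 0.1365]
[[-0.5, 0.3], [0.5, 0.5], [0.3, -2.0], [-1.4, -2.5], [-1.5, 0.7], [2.2, 0.5], [0.5, 0.0]]
[[0.4396 0.2059 0.071 ]
 [0.4561 0.1255 0.0615]
 [0.4317 0.09   0.051 ]
 [0.4068 0.2379 0.051 ]
 [0.4905 0.1019 0.106 ]
 [0.6779 0.1333 0.106 ]
 [0.6534 0.2793 0.106 ]
 [0.466  0.2478 0.106 ]
 [0.4993 0.297  0.073 ]
 [0.6058 0.3149 0.073 ]]
```

View pics/fit2.png

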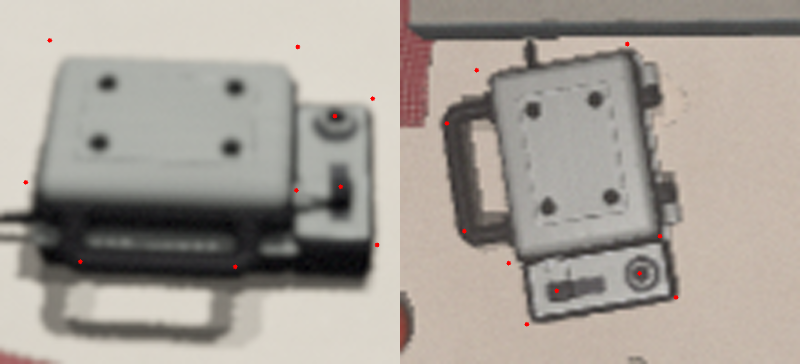

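```bash
python3 - <<'E'
from h import *
from scipy.optimize import least_squares
k=110/400
S={5:(64,60),4:(293,69),7:(296,200),6:(40,192),1:(336,118),0:(340,186),3:(370,240),2:(372,106)}
T={3:(131,319),2:(277,296),5:(236,50),6:(92,74),7:(118,256),4:(257,234),1:(241,272),0:(161,289),8:(66,233),9:(53,113)}
fs={n:viewer.grab_frame(n) for n in("side","top")}
obs=[("side",(196,205),S),("top",(160,150),T)]
def mod(e,l):
    P=PTS.copy(); P[4:8,:2]-=np.sign(P[4:8,:2])*e; P[2,:2]-=[-l,-l];P[3,:2]-=[-l,l]; return P
def res(p,sel=obs):
    P=mod(*(p[3:5]*100)); 
    return np.concatenate([(proj(fs[n],G(P[list(D)],p[:3]))-(np.array(list(D.values()))*k+c-.5)).ravel() for n,c,D in sel])
for sel in(obs,obs[:1],obs[1:]):
    q=least_squares(res,(.573,.172,.1,.05,0),args=(sel,),loss="soft_l1",x_scale=(.01,.01,.1,.1,.1)).x
    print(q.round(4)); print(res(q,sel).reshape(-1,2).round(1).tolist())
    print(G(PTS[[0,1,8]],q[:3]).round(4).tolist())
E
```

```text
[0.5712 0.186  0.147  0.057  0.0416]
[[-0.9, -5.2], [0.2, -5.1], [-2.1, -4.8], [-1.1, -5.7], [0.6, -0.7], [0.4, -0.1], [0.4, -0.2], [-0.3, -1.1], [0.0, 0.1], [-1.4, 0.2], [-2.3, 0.7], [-0.8, 0.1], [-0.8, 0.1], [-0.4, -0.1], [-0.1, 0.9], [-0.9, 0.6], [0.1, -1.0], [-0.5, 2.5]]
[[0.439, 0.2049, 0.071], [0.4539, 0.1242, 0.0615], [0.5005, 0.2949, 0.073]]
[0.5672 0.1989 0.1989 0.058  0.0718]
[[-2.2, -0.8], [-0.5, -3.0], [-0.1, -2.3], [0.2, -0.5], [0.4, 1.0], [1.8, 1.9], [1.3, 0.6], [-2.0, 1.0]]
[[0.4342, 0.2109, 0.071], [0.4534, 0.1311, 0.0615], [0.491, 0.3039, 0.073]]
[0.5728 0.1832 0.1403 0.0507 0.0238]
[[0.1, 0.1], [-0.3, 0.3], [-1.2, 0.1], [-0.1, -0.6], [-0.4, -0.3], [0.4, -0.2], [0.4, 0.5], [-0.3, 0.1], [0.7, -1.6], [0.4, 1.8]]
[[0.4408, 0.203, 0.071], [0.4552, 0.1222, 0.0615], [0.5029, 0.2925, 0.073]]
```

The joint fit gives a grill pose of about (0.572, 0.1845, yaw 0.143). I'll turn the tool to line up with the grill, shut the fingers and move across.

{"fn": "play_rows", "kwargs": {
  "commands": [
    [[1, 0.3, -0.15, -0.1, 0.05], [1, 0.6, -0.3, -0.15, 0.109], [1, 1, -0.5, -0.15, 0.109], [1, 1, -0.5, -0.15, 0.109], [1, 1, -0.5, -0.15, 0.109], [1, 1, -0.5, -0.15, 0.109], [1, 1, -0.5, -0.15, 0.109]]
  ]
}}

```text
clock: 1.88
tcp_pos: [0.373, -0.4807, 0.2619]
orientation: [-3.131, -0.237, -0.005]
contact_force: [-0.5, 0.3, -0.2]
grip_width: 0.0005
gripper_force: 0.0
```

```bash
cat >> h.py <<'E'
POSE=(.572,.1845,.143)
def gp():
    o=get_obs(); x,y,t=POSE; d=np.array(o["tcp_pos"])-[x,y,0]; c,s=np.cos(t),np.sin(t)
    g=lambda v:np.array([c*v[0]+s*v[1],-s*v[0]+c*v[1],v[2]])
    ax=R.from_rotvec(o["orientation"]).as_matrix()[:,0]
    print("t",round(o["clock"],2),"grill mm",(g(d)*1e3).round(1),"F",g(np.array(o["contact_force"])).round(1),"yaw",np.arctan2(ax[1],ax[0]).round(3),"w",round(o["grip_width"],4))
E
python3 -c "from h import *;gp();print(get_obs()['tcp_pos'])"
```

```text
t 1.88 grill mm [-291.8 -630.   261.9] F [-0.5  0.4 -0.2] yaw 0.151 w 0.0005
[ 0.37295658 -0.48069805  0.26194123]
```

{"fn": "play_rows", "kwargs": {
  "commands": [
    [[1, 0.4, -0.5, 0, 0], [1, 0.8, -1, 0, 0], [1, 0.8, -1, 0, 0], [1, 0.8, -1, 0, 0], [1, 0.8, -1, 0, 0], [1, 0.8, -1, 0, 0], [1, 0.8, -1, 0, 0]]
  ]
}}

```text
clock: 2.47
tcp_pos: [0.5015, -0.2573, 0.2616]
orientation: [-3.13, -0.237, -0.004]
contact_force: [0.7, 0.5, -0.2]
grip_width: 0.0001
gripper_force: 0.0
```

{"fn": "play_rows", "kwargs": {
  "commands": [
    [[1, 0, -0.5, 0, 0], [1, 0, -1, 0, 0], [1, 0, -1, 0, 0], [1, 0, -1, 0, 0], [1, 0, -1, 0, 0]]
  ]
}}

```text
clock: 2.88
tcp_pos: [0.4685, -0.0649, 0.2615]
orientation: [-3.134, -0.223, -0.001]
contact_force: [0.8, 0.0, -0.9]
grip_width: 0.0002
gripper_force: 0.0
```

{"fn": "play_rows", "kwargs": {
  "commands": [
    [[1, 0, -0.5, 0, 0], [1, 0, -1, 0, 0], [1, 0, -1, 0, 0], [1, 0, -1, 0, 0], [1, 0, -1, 0, 0]]
  ]
}}

```text
clock: 3.3
tcp_pos: [0.4405, 0.1332, 0.2617]
orientation: [-3.133, -0.223, -0.002]
contact_force: [0.8, 0.0, 0.4]
grip_width: 0.0001
gripper_force: 0.0
```

```bash
python3 -c "from h import *;gp()"
```

```text
t 3.3 grill mm [-137.5  -32.   261.7] F [ 0.8 -0.1  0.4] yaw 0.142 w 0.0001
```

{"fn": "play_rows", "kwargs": {
  "commands": [
    [[1, 0.03, -0.3, 0.1, 0], [1, 0.03, -0.585, 0.3, 0], [1, 0.03, -0.585, 0.5, 0], [1, 0.03, -0.585, 0.7, 0], [1, 0.03, -0.585, 0.8, 0], [1, 0.03, -0.585, 0.8, 0], [1, 0.03, -0.585, 0.8, 0]]
  ]
}}

```text
clock: 3.88
tcp_pos: [0.4289, 0.2462, 0.0989]
orientation: [3.131, 0.223, -0.009]
contact_force: [0.9, 0.1, 0.1]
grip_width: -0.0
gripper_force: 0.0
```

```bash
python3 - <<'E'
from h import *
gp(); out=[]
for n,c in(("side",(230,190)),("top",(160,160))):
    f=viewer.grab_frame(n); im=crop(f,c,90,90,5).copy()[:450,:400]
    for p in (proj(f,[get_obs()["tcp_pos"]])-c+.5)*5: cv2.circle(im,tuple(int(v) for v in p),3,(0,0,255),-1)
    out.append(im)
cv2.imwrite("pics/pre.png",np.hstack(out))
E
```

```text
t 3.88 grill mm [-132.9   81.4   98.9] F [ 0.9 -0.1  0.1] yaw 0.142 w -0.0
```

View pics/pre.png

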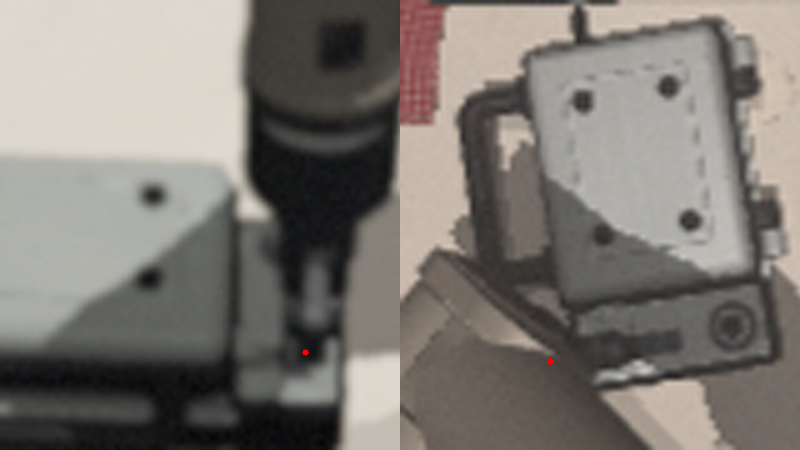

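The side crop shows the fingertip at about (305,352), just above the handle-side end of the ledge and beside the lock block. I'll lower it and push slowly.

{"fn": "play_rows", "kwargs": {
  "commands": [
    [[1, 0, -0.01, 0.07, 0], [1, 0, -0.01, 0.15, 0], [1, 0, -0.01, 0.2, 0], [1, 0, -0.01, 0.2, 0], [1, 0, 0.02, 0.2, 0], [1, 0, 0.04, 0.2, 0], [1, 0, 0.06, 0.2, 0], [1, 0, 0.08, 0.2, 0], [1, 0, 0.1, 0.2, 0], [1, 0, 0.1, 0.2, 0]]
  ]
}}

```text
clock: 4.82
tcp_pos: [0.4336, 0.2266, 0.0615]
orientation: [3.133, 0.22, 0.0]
contact_force: [-0.0, 0.3, 0.6]
grip_width: 0.0004
gripper_force: 0.0
```

```bash
python3 -c "from h import *;gp()"
```

```text
t 4.82 grill mm [-131.    61.4   61.5] F [-0.   0.3  0.6] yaw 0.14 w 0.0004
```

{"fn": "play_rows", "kwargs": {
  "commands": [
    [[1, 0, 0.02, 0, 0], [1, 0, 0.04, 0, 0], [1, 0, 0.06, 0, 0], [1, 0, 0.08, 0, 0], [1, 0, 0.08, 0, 0]]
  ]
}}

```text
clock: 5.23
tcp_pos: [0.4359, 0.2112, 0.0614]
orientation: [3.133, 0.221, 0.0]
contact_force: [1.0, 0.3, 0.6]
grip_width: -0.0004
gripper_force: 0.2
```

```bash
python3 -c "from h import *;gp()"
```

```text
t 5.23 grill mm [-130.9   45.8   61.4] F [1.  0.2 0.6] yaw 0.141 w -0.0004
```

{"fn": "play_rows", "kwargs": {
  "commands": [
    [[1, 0, 0, 0.02, 0], [1, 0, 0.02, 0.02, 0], [1, 0, 0.04, 0.02, 0], [1, 0, 0.05, 0.02, 0], [1, 0, 0.06, 0.02, 0], [1, 0, 0.06, 0.02, 0]]
  ]
}}

```text
clock: 5.73
tcp_pos: [0.4367, 0.2024, 0.0572]
orientation: [-3.13, -0.224, -0.001]
contact_force: [-0.4, 8.1, -5.4]
grip_width: 0.0002
gripper_force: 3.9
```

```bash
python3 -c "from h import *;gp()"
```

```text
t 5.73 grill mm [-131.4   37.    57.2] F [ 0.7  8.1 -5.4] yaw 0.143 w 0.0002
```

{"fn": "play_rows", "kwargs": {
  "commands": [
    [[1, 0, 0.01, 0, 0], [1, 0, 0.02, 0, 0], [1, 0, 0.03, 0, 0], [1, 0, 0.03, 0, 0]]
  ]
}}

```text
clock: 6.07
tcp_pos: [0.4368, 0.2019, 0.0575]
orientation: [-3.122, -0.23, -0.003]
contact_force: [-4.5, 22.0, -10.4]
grip_width: -0.0001
gripper_force: 10.6
```

```bash
python3 -c "from h import *;gp()"
```

```text
t 6.07 grill mm [-131.3   36.4   57.5] F [ -1.3  22.4 -10.4] yaw 0.147 w -0.0001
```

The slide stopped at the expected place, with 22 N against the stop. I'll back off, lift and go round to the outside of the handle.

{"fn": "play_rows", "kwargs": {
  "commands": [
    [[1, 0, -0.08, 0, 0], [1, 0, -0.1, -0.2, 0], [1, 0, -0.3, -0.4, 0], [1, 0, -0.5, -0.5, 0], [1, 0.2, -0.75, -0.5, 0], [1, 0.4, -0.75, -0.5, 0], [1, 0.555, -0.75, -0.3, 0], [1, 0.555, -0.75, -0.1, 0], [1, 0.555, -0.75, 0, 0], [1, 0.555, -0.75, 0, 0]]
  ]
}}

```text
clock: 6.9
tcp_pos: [0.5243, 0.3542, 0.0496]
orientation: [3.126, 0.22, -0.016]
contact_force: [-0.7, -1.7, -0.6]
grip_width: 0.0001
gripper_force: 0.0
```

```bash
python3 - <<'E'
from h import *
gp(); out=[]
for n,c in(("side",(200,200)),("top",(160,160))):
    f=viewer.grab_frame(n); im=crop(f,c,80,90,5).copy()[:450,:400] if n=="top" else crop(f,c,100,90,4).copy()
    out.append(cv2.resize(im,(400,400)))
cv2.imwrite("pics/h1.png",np.hstack(out))
E
```

```text
t 6.9 grill mm [-23.1 174.8  49.6] F [-0.9 -1.6 -0.6] yaw 0.14 w 0.0001
```

View pics/h1.png

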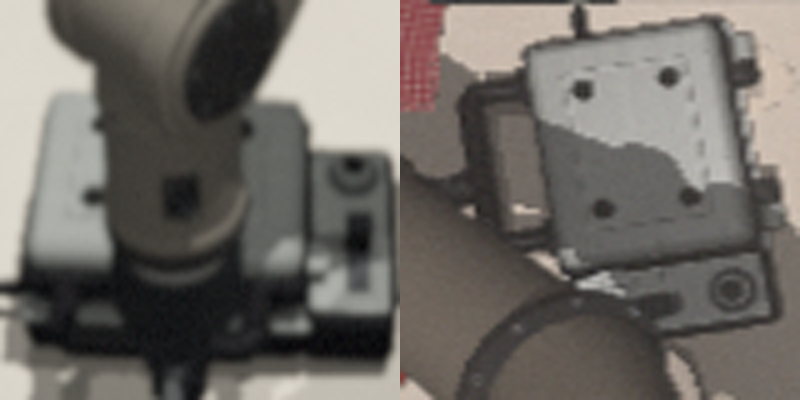

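The slide block now sits toward the button, at about (358,235) in the side crop, and the fingers are outside the handle bar. I'll press inward lightly and then raise, so friction lifts the bar.

{"fn": "play_rows", "kwargs": {
  "commands": [
    [[1, 0, 0.05, 0.04, 0], [1, 0, 0.1, 0.04, 0], [1, 0, 0.14, 0.04, 0], [1, 0, 0.16, 0.04, 0], [1, 0, 0.17, 0.04, 0], [1, 0, 0.18, 0.04, 0], [1, 0, 0.19, 0.04, 0], [1, 0, 0.19, 0.04, 0]]
  ]
}}

```text
clock: 7.67
tcp_pos: [0.5325, 0.3237, 0.0507]
orientation: [-3.129, -0.224, -0.004]
contact_force: [0.5, 4.2, 1.8]
grip_width: -0.0002
gripper_force: 2.6
```

```bash
python3 -c "from h import *;gp()"
```

```text
t 7.67 grill mm [-19.3 143.4  50.7] F [1.1 4.1 1.8] yaw 0.143 w -0.0002
```

{"fn": "play_rows", "kwargs": {
  "commands": [
    [[1, 0, 0.01, 0, 0], [1, 0, 0.02, 0, 0], [1, 0, 0.03, 0, 0], [1, 0, 0.035, -0.01, 0], [1, 0, 0.035, -0.02, 0], [1, 0, 0.035, -0.03, 0], [1, 0, 0.035, -0.04, 0]]
  ]
}}

```text
clock: 8.25
tcp_pos: [0.5326, 0.3227, 0.0593]
orientation: [-3.121, -0.23, -0.007]
contact_force: [-0.7, 16.0, -2.5]
grip_width: -0.0002
gripper_force: 7.8
```

```bash
python3 -c "from h import *;gp()"
```

```text
t 8.25 grill mm [-19.3 142.4  59.3] F [ 1.6 16.  -2.5] yaw 0.147 w -0.0002
```

```bash
python3 - <<'E'
from h import *
f=viewer.grab_frame("side"); c=(196,205)
H=np.array([0,-83,53.])
def L(p,th):
    d=np.array(p,float)-H; c,s=np.cos(th),np.sin(th); return H+[d[0],c*d[1]-s*d[2],s*d[1]+c*d[2]]
im=crop(f,c,110,90,5).copy()
for th,col in((0,(0,0,255)),(.05,(0,255,0))):
    for x in(-54,30,54):
        u=(proj(f,G([L((x,118,73),th)],POSE))[0]-c+.5)*5; cv2.circle(im,tuple(int(v) for v in u),2,col,-1)
cv2.imwrite("pics/l1.png",im)
E
```

```text
(no output)
```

View pics/l1.png

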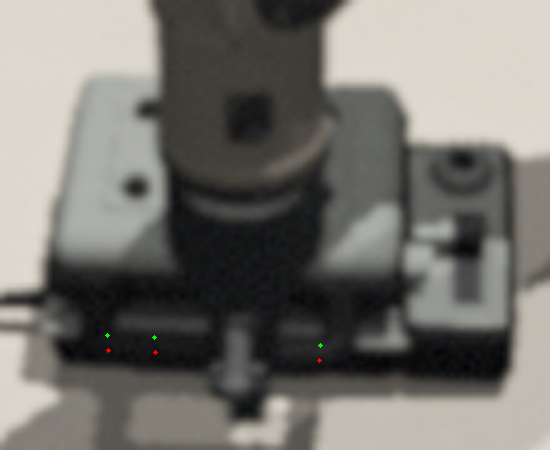

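{"fn": "play_rows", "kwargs": {
  "commands": [
    [[1, 0, 0.01, 0, 0], [1, 0, 0.02, 0, 0], [1, 0, 0.025, -0.01, 0], [1, 0, 0.025, -0.02, 0], [1, 0, 0.025, -0.03, 0]]
  ]
}}

```text
clock: 8.72
tcp_pos: [0.5329, 0.3215, 0.0663]
orientation: [-3.115, -0.233, -0.009]
contact_force: [-1.6, 22.0, -0.6]
grip_width: -0.0001
gripper_force: 11.1
```

```bash
python3 - <<'E'
from h import *
gp(); f=viewer.grab_frame("side")
for t in("handle_mid",):
    for d in viewer.trace(f,t)[:2]: print(d["score"],d["rect"])
o=get_obs(); print(o["moment"])
E
```

```text
t 8.72 grill mm [-19.2 141.2  66.3] F [ 1.5 22.  -0.6] yaw 0.15 w -0.0001
0.89 [204.4, 219.4, 283.9, 277.8]
0.28 [151.7, 221.1, 298.1, 282.4]
[4.41126103 0.53616782 0.0631984 ]
```

The handle's outline rose about 6 px, so the lid is lifting and is unlocked. I'll follow the arc.

{"fn": "play_rows", "kwargs": {
  "commands": [
    [[1, 0, 0.007, -0.038, 0], [1, 0, 0.018, -0.081, 0], [1, 0, 0.03, -0.123, 0], [1, 0, 0.045, -0.165, 0], [1, 0, 0.06, -0.206, 0], [1, 0, 0.078, -0.246, 0], [1, 0, 0.0975, -0.286, 0], [1, 0, 0.119, -0.325, 0]]
  ]
}}

```text
clock: 9.48
tcp_pos: [0.5364, 0.299, 0.1331]
orientation: [-3.114, -0.235, -0.012]
contact_force: [-2.8, 24.2, 6.9]
grip_width: 0.0003
gripper_force: 12.3
```

```bash
python3 - <<'E'
from h import *
gp(); f=viewer.grab_frame("side")
for d in viewer.trace(f,"handle_mid")[:2]: print(d["score"],d["rect"])
E
```

```text
t 9.48 grill mm [-18.9 118.4 133.1] F [ 0.7 24.3  6.9] yaw 0.151 w 0.0003
0.68 [207.0, 215.3, 281.5, 253.4]
```

{"fn": "play_rows", "kwargs": {
  "commands": [
    [[1, 0, 0.024, -0.045, 0], [1, 0, 0.05, -0.0885, 0], [1, 0, 0.08, -0.13, 0], [1, 0, 0.11, -0.171, 0], [1, 0, 0.142, -0.209, 0], [1, 0, 0.178, -0.245, 0], [1, 0, 0.219, -0.28, 0], [1, 0, 0.261, -0.312, 0], [1, 0, 0.305, -0.342, 0], [1, 0, 0.35, -0.37, 0]]
  ]
}}

```text
clock: 10.42
tcp_pos: [0.548, 0.2261, 0.208]
orientation: [-3.12, -0.234, -0.015]
contact_force: [-0.7, 11.3, 10.4]
grip_width: 0.0
gripper_force: 5.7
```

```bash
python3 -c "from h import *;gp()"
```

```text
t 10.42 grill mm [-17.9  44.6 208. ] F [ 1.  11.3 10.4] yaw 0.15 w 0.0
```

{"fn": "play_rows", "kwargs": {
  "commands": [
    [[1, 0, 0.0465, -0.03, 0], [1, 0, 0.094, -0.055, 0], [1, 0, 0.143, -0.078, 0], [1, 0, 0.193, -0.097, 0], [1, 0, 0.2435, -0.115, 0], [1, 0, 0.295, -0.13, 0], [1, 0, 0.347, -0.14, 0], [1, 0, 0.3995, -0.147, 0], [1, 0, 0.452, -0.152, 0], [1, 0, 0.505, -0.155, 0]]
  ]
}}

```text
clock: 11.25
tcp_pos: [0.5614, 0.1149, 0.2332]
orientation: [3.134, 0.222, -0.0]
contact_force: [2.3, 3.5, -0.4]
grip_width: 0.0003
gripper_force: 1.4
```

```bash
python3 -c "from h import *;gp()"
```

```text
t 11.25 grill mm [-20.4 -67.3 233.2] F [ 2.8  3.1 -0.4] yaw 0.142 w 0.0003
```

{"fn": "play_rows", "kwargs": {
  "commands": [
    [[1, 0, 0.0385, -0.005, 0], [1, 0, 0.0825, -0.0055, 0], [1, 0, 0.126, -0.0035, 0], [1, 0, 0.169, 0, 0], [1, 0, 0.212, 0.0055, 0], [1, 0, 0.254, 0.013, 0], [1, 0, 0.296, 0.022, 0], [1, 0, 0.337, 0.033, 0], [1, 0, 0.3775, 0.0455, 0], [1, 0, 0.417, 0.065, 0], [1, 0, 0.4555, 0.0865, 0], [1, 0, 0.493, 0.109, 0]]
  ]
}}

```text
clock: 12.25
tcp_pos: [0.5757, 0.0172, 0.2115]
orientation: [3.133, 0.221, 0.001]
contact_force: [-0.4, 1.6, 0.9]
grip_width: -0.0001
gripper_force: 0.8
```

```bash
python3 -c "from h import *;gp()"
```

```text
t 12.25 grill mm [ -20.2 -166.1  211.5] F [-0.2  1.7  0.9] yaw 0.141 w -0.0001
```

{"fn": "play_rows", "kwargs": {
  "commands": [
    [[1, 0, 0.037, 0.02, 0], [1, 0, 0.0725, 0.041, 0], [1, 0, 0.1065, 0.064, 0], [1, 0, 0.14, 0.088, 0], [1, 0, 0.1715, 0.1135, 0], [1, 0, 0.202, 0.14, 0], [1, 0, 0.231, 0.1685, 0], [1, 0, 0.231, 0.1685, 0]]
  ]
}}

```text
clock: 12.92
tcp_pos: [0.5809, -0.0296, 0.1762]
orientation: [3.133, 0.219, -0.004]
contact_force: [-0.6, 0.0, -0.5]
grip_width: 0.0001
gripper_force: 0.0
```

```bash
python3 - <<'E'
from h import *
gp()
E
```

```text
t 12.92 grill mm [ -21.7 -213.1  176.2] F [-0.6  0.1 -0.5] yaw 0.14 w 0.0001
```

{"fn": "play_rows", "kwargs": {
  "commands": [
    [[1, 0, -0.05, -0.1, 0], [1, 0, -0.05, -0.25, 0], [1, 0, 0.05, -0.25, 0], [1, 0, 0.16, -0.25, 0], [1, 0, 0.16, -0.25, 0], [1, 0, 0.16, -0.2, 0], [1, 0, 0.16, -0.15, 0], [1, 0, 0.16, -0.11, 0], [1, 0, 0.16, -0.09, 0]]
  ]
}}

```text
clock: 13.67
tcp_pos: [0.5849, -0.0582, 0.1935]
orientation: [-3.133, -0.224, 0.005]
contact_force: [0.2, -0.1, 0.2]
grip_width: 0.0001
gripper_force: 0.0
```

```bash
python3 - <<'E'
from h import *
gp(); out=[]
for n,c in(("side",(196,150)),("top",(190,150))):
    f=viewer.grab_frame(n); out.append(crop(f,c,110,110,3.6))
cv2.imwrite("pics/p1.png",np.hstack(out))
E
```

```text
t 13.67 grill mm [ -21.8 -242.   193.5] F [ 0.2 -0.2  0.2] yaw 0.143 w 0.0001
```

View pics/p1.png

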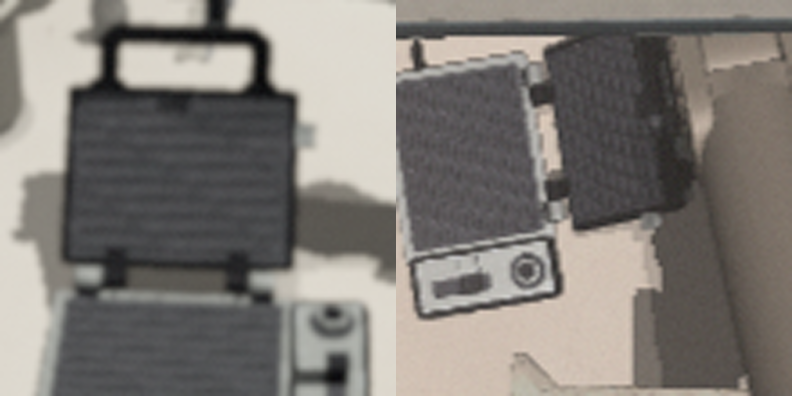

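The finger is above the handle bar, at about (218,25) against the bar at row 33 in the side crop. The lid is past upright and staying put, so I'll ease it down from above.

{"fn": "play_rows", "kwargs": {
  "commands": [
    [[1, 0, 0.033, 0.041, 0], [1, 0, 0.064, 0.084, 0], [1, 0, 0.092, 0.129, 0], [1, 0, 0.1185, 0.175, 0], [1, 0, 0.142, 0.222, 0], [1, 0, 0.163, 0.27, 0], [1, 0, 0.18, 0.32, 0], [1, 0, 0.1975, 0.37, 0], [1, 0, 0.1975, 0.37, 0]]
  ]
}}

```text
clock: 14.52
tcp_pos: [0.5916, -0.1017, 0.1197]
orientation: [3.132, 0.217, -0.002]
contact_force: [2.1, -5.6, 1.9]
grip_width: -0.0003
gripper_force: 2.4
```

```bash
python3 - <<'E'
from h import *
gp()
E
```

```text
t 14.52 grill mm [ -21.4 -286.1  119.7] F [ 1.3 -5.8  1.9] yaw 0.139 w -0.0003
```

{"fn": "play_rows", "kwargs": {
  "commands": [
    [[1, 0, 0.05, 0, 0], [1, 0, 0.06, -0.1, 0], [1, 0, 0.06, -0.25, 0], [1, 0, 0.06, -0.38, 0], [1, 0, 0, -0.38, 0], [1, 0, -0.1, -0.38, 0], [1, 0, -0.12, -0.38, 0], [1, 0, -0.12, -0.38, 0]]
  ]
}}

```text
clock: 15.18
tcp_pos: [0.5875, -0.0725, 0.1969]
orientation: [-3.132, -0.227, 0.003]
contact_force: [0.5, -0.1, -0.1]
grip_width: -0.0001
gripper_force: 0.0
```

```bash
python3 - <<'E'
from h import *
gp()
H=np.array([0,-83,53.])
f=viewer.grab_frame("side"); ft=viewer.grab_frame("top"); c=(196,130)
for d in viewer.trace(f,"handle_mid")[:1]: print(d["score"],d["rect"])
im=crop(f,c,110,120,4).copy()
for ph,col in((135,(0,0,255)),(143,(0,255,0)),(151,(255,0,0)),(159,(0,255,255))):
    a=np.radians(ph); p=G([(x,-83+202*np.cos(a),53+202*np.sin(a)) for x in(-54,54)],POSE)
    u=(proj(f,p)-c+.5)*4; print(ph,proj(f,p).round(1).tolist())
    for q in u: cv2.circle(im,tuple(int(v) for v in q),3,col,-1)
cv2.imwrite("pics/p2.png",im)
E
```

```text
t 15.18 grill mm [ -21.2 -256.6  196.9] F [ 0.4 -0.2 -0.1] yaw 0.145 w -0.0001
0.76 [210.7, 168.9, 282.4, 232.2]
135 [[266.6, 157.7], [229.6, 156.4]]
143 [[266.8, 159.9], [230.5, 158.7]]
151 [[266.9, 163.3], [231.3, 162.0]]
159 [[267.0, 167.7], [232.0, 166.4]]
```

View pics/p2.png

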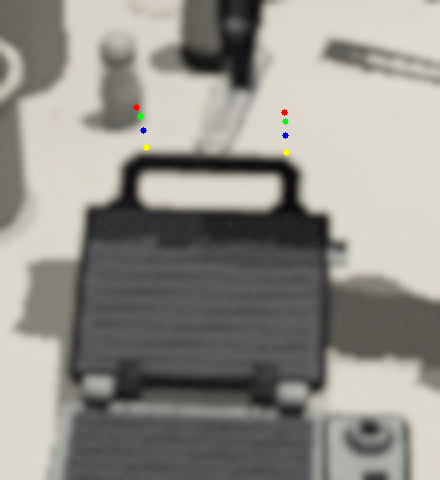

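```bash
python3 - <<'E'
from h import *
f=viewer.grab_frame("side")
for ph in range(80,188,8):
    t=np.radians(ph-5.7); L=lambda d,n:(0,-83+d*np.cos(t)-n*np.sin(t),53+d*np.sin(t)+n*np.cos(t))
    print(ph,proj(f,G([L(201,20),L(158,0),L(10,0)],POSE))[:,1].round(1))
E
```

```text
80 [179.8 195.7 224.7]
88 [172.2 189.1 224.3]
96 [166.  183.5 224. ]
104 [161.3 178.9 223.7]
112 [158.1 175.4 223.4]
120 [156.4 173.  223.2]
128 [156.2 171.8 223.1]
136 [157.3 171.6 223.1]
144 [159.6 172.6 223.1]
152 [163.2 174.5 223.1]
160 [167.7 177.3 223.3]
168 [173.1 180.9 223.5]
176 [179.3 185.3 223.7]
184 [186.2 190.4 224.1]
```

Row arithmetic puts the bar at about 160°, so most of the descent was done. I'll continue pressing, centred on the bar.

{"fn": "play_rows", "kwargs": {
  "commands": [
    [[1, 0, 0.05, 0.1, 0], [1, 0, 0.07, 0.2, 0], [1, 0, 0.07, 0.3, 0], [1, 0, 0.07, 0.34, 0], [1, 0, 0.075, 0.37, 0], [1, 0, 0.08, 0.4, 0], [1, 0, 0.08, 0.4, 0]]
  ]
}}

```text
clock: 15.97
tcp_pos: [0.5906, -0.0907, 0.1173]
orientation: [3.134, 0.221, -0.001]
contact_force: [0.2, 0.2, 0.1]
grip_width: 0.0002
gripper_force: 0.0
```

```bash
python3 - <<'E'
from h import *
gp()
f=viewer.grab_frame("side")
for d in viewer.trace(f,"handle_mid")[:1]: print(d["score"],d["rect"])
E
```

```text
t 15.97 grill mm [ -20.8 -275.   117.3] F [0.2 0.2 0.1] yaw 0.141 w 0.0002
0.91 [211.1, 168.4, 282.2, 233.6]
```

{"fn": "play_rows", "kwargs": {
  "commands": [
    [[1, 0, 0.002, 0.01, 0], [1, 0, 0.004, 0.02, 0], [1, 0, 0.006, 0.03, 0], [1, 0, 0.008, 0.04, 0], [1, 0, 0.01, 0.05, 0], [1, 0, 0.012, 0.06, 0], [1, 0, 0.014, 0.07, 0], [1, 0, 0.015, 0.08, 0]]
  ]
}}

```text
clock: 16.73
tcp_pos: [0.5911, -0.0933, 0.1016]
orientation: [3.134, 0.222, -0.0]
contact_force: [0.6, -0.5, 1.0]
grip_width: -0.0001
gripper_force: 0.6
```

```bash
python3 - <<'E'
from h import *
gp()
f=viewer.grab_frame("side")
for d in viewer.trace(f,"handle_mid")[:1]: print(d["score"],d["rect"])
E
```

```text
t 16.73 grill mm [ -20.7 -277.7  101.6] F [ 0.5 -0.6  1. ] yaw 0.141 w -0.0001
0.89 [212.9, 170.7, 277.8, 233.2]
```

{"fn": "play_rows", "kwargs": {
  "commands": [
    [[1, 0, 0.004, 0.015, 0], [1, 0, 0.008, 0.03, 0], [1, 0, 0.012, 0.045, 0], [1, 0, 0.016, 0.06, 0], [1, 0, 0.02, 0.075, 0], [1, 0, 0.02, 0.09, 0], [1, 0, 0.02, 0.105, 0], [1, 0, 0.02, 0.12, 0], [1, 0, 0.02, 0.135, 0], [1, 0, 0.02, 0.15, 0], [1, 0, 0.02, 0.165, 0], [1, 0, 0.02, 0.18, 0]]
  ]
}}

```text
clock: 17.83
tcp_pos: [0.5917, -0.0971, 0.0655]
orientation: [3.134, 0.222, 0.0]
contact_force: [-0.4, -1.6, 0.6]
grip_width: 0.0003
gripper_force: 0.6
```

```bash
python3 - <<'E'
from h import *
gp()
f=viewer.grab_frame("side")
for d in viewer.trace(f,"handle_mid")[:1]: print(d["score"],d["rect"])
E
```

```text
t 17.83 grill mm [ -20.6 -281.6   65.5] F [-0.6 -1.6  0.6] yaw 0.142 w 0.0003
0.92 [213.5, 179.6, 283.5, 235.3]
```

Following well. Next come the last 23 mm, slower still, and then a firm press.

{"fn": "play_rows", "kwargs": {
  "commands": [
    [[1, 0, 0, 0.01, 0], [1, 0, 0, 0.02, 0], [1, 0, 0, 0.03, 0], [1, 0, 0, 0.04, 0], [1, 0, 0, 0.05, 0], [1, 0, 0, 0.06, 0], [1, 0, 0, 0.07, 0], [1, 0, 0, 0.08, 0], [1, 0, 0, 0.09, 0], [1, 0, 0, 0.1, 0], [1, 0, 0, 0.107, 0], [1, 0, 0, 0.112, 0]]
  ]
}}

```text
clock: 18.93
tcp_pos: [0.5916, -0.0969, 0.0432]
orientation: [-3.134, -0.222, 0.0]
contact_force: [-0.5, 0.3, 1.3]
grip_width: -0.0
gripper_force: 0.5
```

{"fn": "play_rows", "kwargs": {
  "commands": [
    [[1, 0, 0, 0.005, 0], [1, 0, 0, 0.01, 0], [1, 0, 0, 0.015, 0], [1, 0, 0, 0.02, 0], [1, 0, 0, 0.025, 0], [1, 0, 0, 0.025, 0]]
  ]
}}

```text
clock: 19.43
tcp_pos: [0.5919, -0.0969, 0.0418]
orientation: [3.132, 0.222, 0.0]
contact_force: [-12.0, 1.8, 32.1]
grip_width: -0.0001
gripper_force: 15.8
```

```bash
python3 - <<'E'
from h import *
gp()
f=viewer.grab_frame("side")
for d in viewer.trace(f,"handle_mid")[:1]: print(d["score"],d["rect"])
E
```

```text
t 19.43 grill mm [ -20.4 -281.4   41.8] F [-11.6   3.5  32.1] yaw 0.142 w -0.0001
0.59 [212.8, 184.1, 282.3, 236.6]
```

It's at the hard stop: the tip is at 42 mm as predicted, with 32 N of resistance. On to the power button.

{"fn": "play_rows", "kwargs": {
  "commands": [
    [[1, 0, 0, -0.1, 0], [1, 0, 0, -0.3, 0], [1, 0, -0.2, -0.45, 0], [1, -0.1, -0.4, -0.45, 0], [1, -0.3, -0.6, -0.45, 0], [1, -0.52, -0.8, -0.45, 0], [1, -0.52, -0.98, -0.45, 0], [1, -0.52, -0.98, -0.45, 0], [1, -0.52, -0.98, -0.45, 0]]
  ]
}}

```text
clock: 20.28
tcp_pos: [0.4577, 0.0876, 0.1288]
orientation: [-3.131, -0.235, 0.001]
contact_force: [0.5, -0.6, 0.5]
grip_width: 0.0
gripper_force: 0.0
```

```bash
python3 -c "from h import *;gp()"
```

```text
t 20.28 grill mm [-127.   -79.6  128.8] F [ 0.4 -0.6  0.5] yaw 0.15 w 0.0
```

{"fn": "play_rows", "kwargs": {
  "commands": [
    [[1, 0.01, -0.1, 0, 0], [1, 0.01, -0.178, 0.1, 0], [1, 0.01, -0.178, 0.2, 0], [1, 0.01, -0.178, 0.3, 0], [1, 0.01, -0.178, 0.32, 0], [1, 0.01, -0.178, 0.335, 0], [1, 0.01, -0.178, 0.35, 0], [1, 0.01, -0.178, 0.36, 0], [1, 0.01, -0.178, 0.37, 0], [1, 0.01, -0.178, 0.38, 0], [1, 0.01, -0.178, 0.385, 0], [1, 0.01, -0.178, 0.385, 0]]
  ]
}}

```text
clock: 21.28
tcp_pos: [0.4586, 0.1175, 0.0551]
orientation: [3.131, 0.221, 0.003]
contact_force: [-15.1, -5.5, 46.2]
grip_width: 0.0001
gripper_force: 22.9
```

```bash
python3 -c "from h import *;gp()"
```

```text
t 21.28 grill mm [-121.8  -50.1   55.1] F [-15.8  -3.3  46.2] yaw 0.141 w 0.0001
```

The button is down at its stop: 55.1 mm against 55.5 expected. I'll retreat and check.

{"fn": "play_rows", "kwargs": {
  "commands": [
    [[1, 0, 0, -0.1, 0], [1, 0, 0, -0.3, 0], [1, 0, 0, -0.5, 0], [1, 0, 0.3, -0.7, 0], [1, 0, 0.6, -0.9, 0], [1, 0, 0.9, -0.9, 0], [1, 0, 1, -0.9, 0], [1, 0, 1, -0.9, 0]]
  ]
}}

```text
clock: 21.95
tcp_pos: [0.4857, -0.0727, 0.2313]
orientation: [3.133, 0.222, 0.006]
contact_force: [0.8, -0.2, 0.1]
grip_width: -0.0003
gripper_force: 0.0
```

{"fn": "play_rows", "kwargs": {
  "commands": [
    [[1, 0, 0.3, 0, 0], [1, 0, 0.6, 0, 0], [1, 0, 0.8, 0, 0], [1, 0, 0.8, 0, 0], [1, 0, 0.8, 0, 0], [1, 0, 0.8, 0, 0]]
  ]
}}

```text
clock: 22.45
tcp_pos: [0.5075, -0.2319, 0.2295]
orientation: [3.133, 0.214, 0.002]
contact_force: [-0.6, 1.6, 0.5]
grip_width: 0.0001
gripper_force: 0.0
```

```bash
python3 - <<'E'
from h import *
gp(); out=[]
for n,c in(("side",(190,150)),("top",(170,150))):
    f=viewer.grab_frame(n); im=crop(f,c,114,124,3.5).copy()
    P=G([(-95,-241,52),(95,-241,52),(95,-93,52),(-95,-93,52),(-54,-284,33),(54,-284,33),(-128,13,71),(-125,-44,55.5)],POSE)
    for q in (proj(f,P)-c+.5)*3.5: cv2.circle(im,tuple(int(v) for v in q),2,(0,0,255),-1)
    out.append(im)
cv2.imwrite("pics/end.png",np.hstack(out))
E
```

```text
t 22.45 grill mm [-123.2 -403.   229.5] F [-0.4  1.7  0.5] yaw 0.136 w 0.0001
```

View pics/end.png

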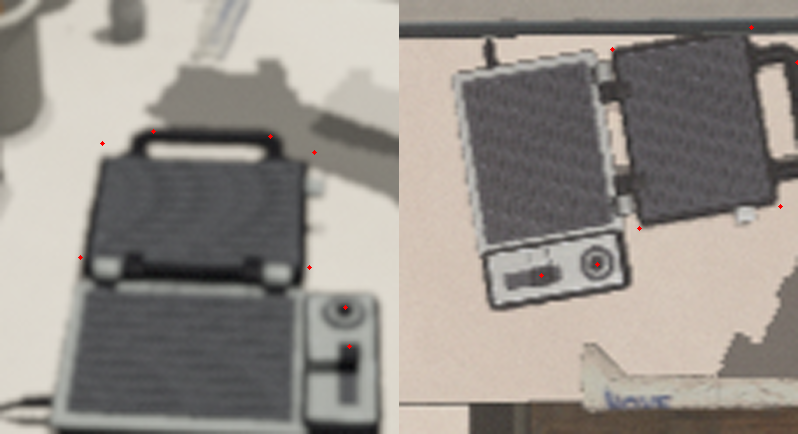

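The final picture shows the plate flat beside the base, with the handle at about (205,140). The slide is over at its open end near (348,350), and the button is at (345,310). The robot is clear, so I'm handing in.

```bash
python3 -c "from h import *;print(r.hand_in())"
```

```text
the job is handed in; nothing more can be done
None
```

I handed the job in at about 22.5 s. The lock slide was pushed to its stop, the upper plate eased down flat against its stop, and the power button then pressed fully down. The hand-in call returned no verdict.

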